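# Set the swing-arm gauge over the stepped hub

## Robot

A 7-joint arm with a two-finger parallel gripper is mounted at the origin on the work surface. World frame = base frame: x ahead of the robot, y to its left, z up, the work surface at z = 0. Lengths are in m, angles in rad, forces in N, time in s.
With the tool pointing down it reaches from about 0.425 to 0.875 m from the base axis. Payload 8.4 kg.
Tool frame: the origin (TCP) lies midway between the tips of the shut fingers; the grasp point (between the pads) lies env.grasp_offset behind it (env.grasp_offset is the distance from the TCP to the grasp point, in m); x points along the fingers, y is the direction in which the jaws open and shut, and the axes are right-handed (so a half turn about x gives the same grasp; the last joint's range is limited). The gripper opens to 85 mm and grips with 20 to 120 N. Pads are 22 mm wide; open, the fingers measure 114 mm over their backs; the gripper's body (76 mm by 85 mm) begins 54 mm behind the grasp point. The pads swing forward as they close: fully open they stand 13 mm farther back than shut.
Start: joints at [1.083, 0.333, 0.04, 1.465, -0.013, 1.343, -0.059], TCP at [0.246, -0.601, 0.209] pointing down, gripper open.
Joint ranges: [-2.58, 2.58], [-0.38, 2.09], [-1.3, 1.39], [0.25, 2.4], [-1.5, 4.64], [0.08, 2.09], [-2.65, 2.65]. Speed limits (rad/s): [2.22, 2.22, 2.79, 2.79, 3.14, 3.14, 3.14].

## Interface

Orientations are given as a 3x3 rotation matrix whose columns are the frame's x, y, z axes.
In Python, from rig import env gives the robot as it stands.
- The arm moves only by the tool apply_moves, never from a script. Its argument "series" is a list that holds one entry, the list of rows, each a list of 7 numbers: the shift along the tool's x, y, z in cm, then the turn, a rotation vector about the tool's x, y, z in rad, then the opening, from 0 (shut) to 1 (fully open). In form: [[[dx, dy, dz, wx, wy, wz, hand], ...]]. A call has exactly 8 rows; each row shifts and turns the commanded pose from where the row before left it, along the tool's axes as they then stand; what a row does not reach is not made up. A row lasts 1/10 s, in which the tool goes at most 50 mm and 8.59 degrees, less where a joint would pass 70% of its speed; a pose out of reach is approached as far as the arm can. A call with a gripper value outside its range is refused whole. The fingers move at their own pace and stop on an object; the grip force is fixed at half the most. Time passes only in rows, so rows that do not move let the fingers close, or fill a call up. It gives the time, the measured TCP pose, the force and the opening at its end, in the units of the state.
- env.state(): the state, without advancing time (a new reading comes with each control period).
- env.get_image(name): name is "scene" or "top" or "wrist"; returns the picture (420x560x3 uint8, blue, green, red); there is no depth.
- env.camera_model(name): a dict with "vertical_fov" (degrees; the focal length in pixels is half the picture's height over the tangent of half this angle, whatever the lens; pixels are square), "cx", "cy" (the principal point, pixels), "T" (4x4, takes a point from camera to world coordinates). Camera axes: x right, y up, looking along -z (the intrinsics and any distortion apply to the point x, -y, -z); pixel columns grow to the right and rows downward; lengths in m; the calibration is good to about 2 mm. A picture is of the moment at which its call begins: read the wrist's pose just before it. camera_model takes no time and is no camera call; for the wrist camera it gives the pose at the moment of the call.
- env.hand_in(): hands the job in, once; it reports no verdict.
The state is a dict: "t": time; "joint_positions": joint angles; "qd": joint speeds; "tau": joint torques, N m; "ee_pos": TCP position; "eef_rot": TCP orientation; "contact_force": force on the tool from outside, world axes, zero at the start; "torque": the same for the moment, N m; "opening": finger opening in m.
Only numpy, scipy, OpenCV 4.12 (cv2) and the standard library are available. Lean on these libraries where they do the work, as an engineer would, in place of code of your own. Each camera call takes 0.05 s, during which the arm holds its last target.

## Task

On the blue gauging fixture, push the gauge's long swing arm round with a fingertip until the stylus at its end stands over the middle of the stepped round hub (not the ring or the square block). Then push the short lowering lever clockwise, seen from above, all the way to its stop, so that the arm sinks and its stylus comes down onto the hub. Lift nothing, leave all the workpieces where they stand, and finish with the hand clear.

Things in the scene. Friction and masses are not known exactly. Their poses are not given: they have to be found in the camera images.
- fixture: Fixed blue steel plate, 310 x 410 mm, top at z = 12 mm. Origin at table height under the swing arm's pivot axis; x axis along the swing arm when joint swing_arm is 0, z up. Lever post at x = -20, y = 140 mm. Three flat nest pads 160 mm from the pivot axis, at -0.75, 0 and 0.75 rad from x, each with a workpiece within 3 mm in x and y. Fixed black rest block, 14 mm high, at x = 190, y = -120 mm.
- swing_arm (a joint): Swing arm's angle, rad: 0 = along the fixture's x axis, growing counter-clockwise seen from above; stops at -1.9 and 1.1; starts at -1.65 to -1.2, clockwise of all nests. Aluminium bar 14 mm wide, z = 86 to 110 mm with the lever at 0, reaching 170 mm from the axis. Friction 0.25 N m (2.3 N at 110 mm); stays where left. A 60 mm round dial, face up, lies over the pivot, 15 mm above the bar.
- pivot (a point): Point on the swing arm's pivot axis at the height of the bar's top face (z = 110 mm with the lever at 0, 102 mm with it at its stop).
- bar_mid (a point): Point on the centre line of the bar's top face, 110 mm from the pivot axis: a good place to push on the bar's side.
- stylus_tip (a point): Lowest point of the steel stylus (ball 10 mm across on an 8 mm rod) hanging from the swing arm on the bar's centre line, 160 mm from the pivot axis, in a 22 mm round holder. z = 58 mm with the lever at 0; the whole arm with the stylus sinks 6.2 mm per rad of lever, so at the start the tip clears the workpieces' tops (z = 52 mm) by 3.8 to 6 mm.
- stylus: The stylus itself; origin at its tip (same point as stylus_tip). It springs up to 6 mm up into its holder, with 1 to 2 N when it lands on a workpiece.
- lever (a joint): Turn of the short lowering lever about its vertical axis, rad, growing clockwise seen from above. At value q it points 1.8 - q rad counter-clockwise from the fixture's x axis. It starts at 0 to 0.35; its stop is at 1.3 (stylus down). Friction 0.12 N m (2 N near its end); it stays where it is left. The lever itself does not sink.
- lever_pivot (a point): Point on the lever's axis, at z = 110 mm; the lever's dark steel bar is 14 mm wide, from z = 88 to 108 mm.
- lever_end (a point): Top centre of the lever's round black end knob, 20 mm across, 80 mm from the lever's axis; the knob spans z = 86 to 110 mm.
- stepped_hub: Loose steel workpiece in one of the three nests, the target: a round flange 50 mm across and 14 mm high with a narrower solid round boss 30 mm across on top, 40 mm high in all. Origin at the centre of its underside (z = 12 mm), z up.
- ring_part: Loose steel ring in another nest, 48 mm outside, 28 mm hole, 40 mm high; origin at the centre of its underside. Leave alone.
- block_part: Loose steel block in the third nest, 40 x 40 x 40 mm; origin at the centre of its underside. Leave alone.
- master: Loose small steel cylinder, 28 mm across, 30 mm high, standing near the far left corner of the plate; origin at the centre of its underside. Leave alone.
Things that resemble listed ones, but are neither listed nor needed, are in the scene too. What is shaped like the stepped_hub but red is not meant.

How it is judged:
On the way, in this order (a step that is already met when the one before it is completed fails the run):
1. the stylus stands over the middle of the stepped hub (within 8 mm of its axis), the arm at rest and the lever not yet turned to its stop (horizontal distance between stylus_tip and stepped_hub below 0.008 m and velocity of joint swing_arm between -0.03 and 0.03 rad/s and value of joint lever below 0.8 rad), for 0.2 s.
2. the lever is against its stop with the stylus over the hub (horizontal distance between stylus_tip and stepped_hub below 0.008 m and value of joint lever above 1.2 rad), for 0.2 s.
At the end, for the whole second after the job is handed in: The stylus tip is within 8 mm of the stepped hub's axis (seen from above) and rests on the hub, the arm is at rest, the lever is within 0.1 rad of its stop (above 1.2 rad), and every workpiece is within 8 mm of where it started and upright (all of step 2 and velocity of joint swing_arm between -0.03 and 0.03 rad/s and contact force between stylus and stepped_hub above 0.2 N and distance of each of stepped_hub, ring_part, block_part, master from where it was at the start of the episode below 0.008 m and angle between stepped_hub's own z axis and vertical below 0.1 rad); the robot touches nothing.
It fails at once if the stepped hub is shoved more than 8 mm from its place, lifted or tipped (distance of stepped_hub from where it was at the start of the episode above 0.008 m or height (world z) of stepped_hub above 0.02 m or angle between stepped_hub's own z axis and vertical above 0.2 rad).
It fails at once if the ring is shoved more than 8 mm from its place, lifted or tipped (distance of ring_part from where it was at the start of the episode above 0.008 m or height (world z) of ring_part above 0.02 m or angle between ring_part's own z axis and vertical above 0.2 rad).
It fails at once if the square block is shoved more than 8 mm from its place, lifted or tipped (distance of block_part from where it was at the start of the episode above 0.008 m or height (world z) of block_part above 0.02 m or angle between block_part's own z axis and vertical above 0.2 rad).
It fails at once if the small setting master is shoved more than 8 mm from its place, lifted or tipped (distance of master from where it was at the start of the episode above 0.008 m or height (world z) of master above 0.02 m or angle between master's own z axis and vertical above 0.2 rad).
It also fails if it takes over 64 s, if anything falls off the work surface, if the arm or the gripper's body presses on something with over 40 N, if the wrist force passes 120 N, or if a joint passes its speed limit or range.

## Working session

There is one attempt and no reset: what is moved stays moved. The work goes in short steps, Python scripts to look and compute and a tool call to move; the robot and the scene stay as the last step left them, time stands still between calls to the robot, and variables do not carry over. Pictures are saved under pics/ and viewed, and the job is handed in when it is done.

Besides the shell and the picture viewer there is one more tool, called after "Request:" by a JSON object that holds its "op" and its "data", one argument or row to a line. apply_moves: Moves the arm, as the interface text tells. Its arguments: {"type":"object","properties":{"series":{"type":"array","items":{"type":"array","items":{"type":"array","items":{"type":"number"}}}}},"required":["series"]}

```bash
ls; mkdir -p pics
python3 - <<'E'
from rig import env
import cv2,numpy as np
np.set_printoptions(precision=4,suppress=True)
s=env.state()
print(s)
for n in ["scene","top","wrist"]:
    m=env.camera_model(n); print(n,m)
    cv2.imwrite(f"pics/{n}0.png",env.get_image(n))
print(env.grasp_offset)
E
```

```text
pics
{'t': 0.0, 'joint_positions': array([ 1.0828,  0.334 ,  0.0399,  1.4662, -0.0134,  1.3433, -0.0585]), 'qd': array([ 0.0002, -0.0008, -0.0003, -0.0013,  0.0002,  0.001 , -0.0005]), 'tau': array([  0.0001, -65.8558,   1.3659, -40.5565,   0.017 ,   0.0128,
        -0.    ]), 'ee_pos': array([ 0.2462, -0.6011,  0.2077]), 'eef_rot': array([[-0.0007,  0.379 , -0.9254],
       [ 0.0015, -0.9254, -0.379 ],
       [-1.    , -0.0016,  0.0001]]), 'contact_force': array([-0.2072, -0.2964,  0.0863]), 'torque': array([ 0.0045, -0.0052,  0.0338]), 'opening': 0.08498868850196546}
scene {'vertical_fov': 42.149344791171416, 'cx': 277.55820111520114, 'cy': 208.42570340747264, 'T': array([[-0.3887, -0.485 ,  0.7833,  1.3897],
       [ 0.9213, -0.1999,  0.3334,  0.4289],
       [-0.0051,  0.8513,  0.5246,  0.6212],
       [ 0.    ,  0.    ,  0.    ,  1.    ]])}
top {'vertical_fov': 42.46063697109442, 'cx': 282.8711751265191, 'cy': 205.58754484246896, 'T': array([[-0.0221,  0.9963, -0.0832,  0.5349],
       [-0.9997, -0.0226, -0.0055,  0.0937],
       [-0.0073,  0.0831,  0.9965,  1.2873],
       [ 0.    ,  0.    ,  0.    ,  1.    ]])}
wrist {'vertical_fov': 70.70854327925949, 'cx': 280.6261349947711, 'cy': 206.9183861294068, 'T': array([[ 0.3789,  0.8767,  0.2962,  0.323 ],
       [-0.9254,  0.3596,  0.1195, -0.5691],
       [-0.0018, -0.3194,  0.9476,  0.3728],
       [ 0.    ,  0.    ,  0.    ,  1.    ]])}
0.0187
```

View pics/scene0.png

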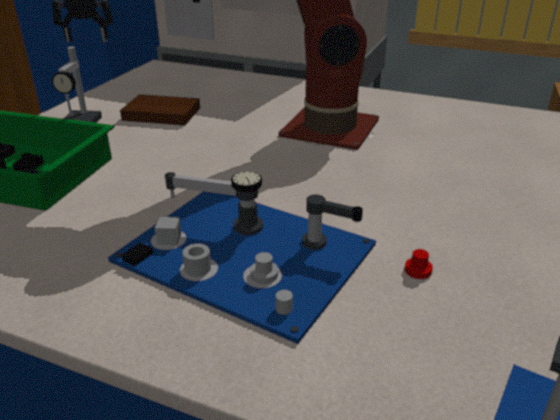

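View pics/top0.png

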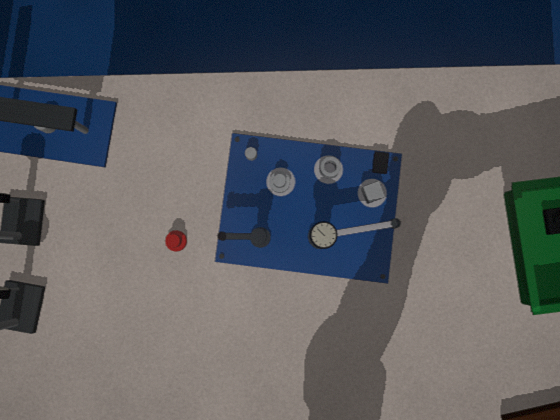

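View pics/wrist0.png

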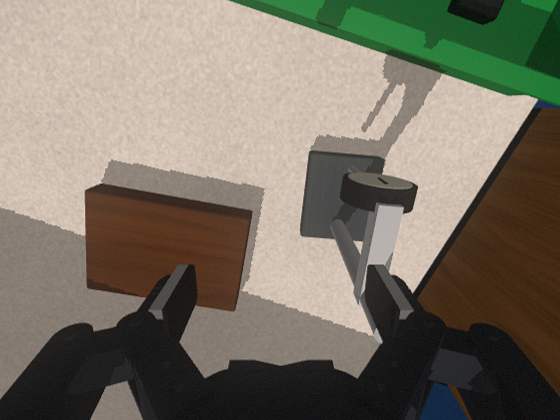

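```bash
cat > h.py <<'E'
from rig import env
import cv2,numpy as np
np.set_printoptions(precision=4,suppress=True)
def f(m): return 210/np.tan(np.radians(m['vertical_fov']/2))
def proj(m,P):
    P=np.atleast_2d(P); T=m['T']; c=(P-T[:3,3])@T[:3,:3]
    return np.c_[m['cx']+f(m)*c[:,0]/-c[:,2], m['cy']+f(m)*c[:,1]/c[:,2]]
def ray(m,px,z):
    T=m['T']; d=T[:3,:3]@np.array([(px[0]-m['cx'])/f(m),-(px[1]-m['cy'])/f(m),-1])
    return T[:3,3]+d*(z-T[2,3])/d[2]
E
python3 - <<'E'
from h import *
im=cv2.imread("pics/top0.png")[125:290,205:415]
cv2.imwrite("pics/topc.png",cv2.resize(im,None,fx=3.8,fy=3.6,interpolation=cv2.INTER_CUBIC))
im=cv2.imread("pics/scene0.png")[160:340,105:385]
cv2.imwrite("pics/scc.png",cv2.resize(im,None,fx=2.8,fy=2.8,interpolation=cv2.INTER_CUBIC))
E
```

```text
(no output)
```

View pics/topc.png

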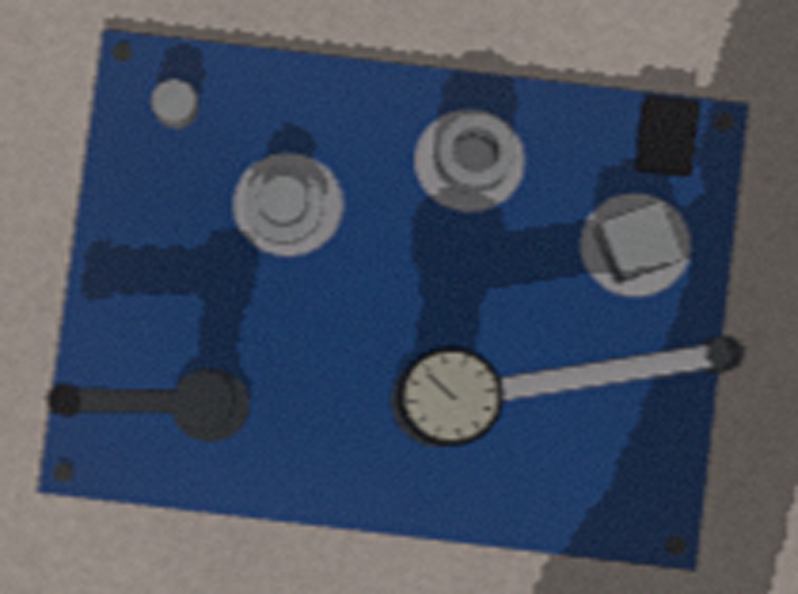

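View pics/scc.png

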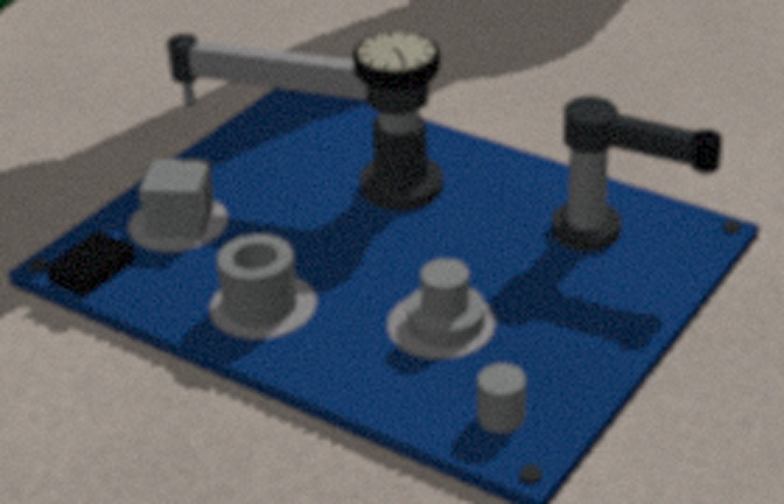

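Run:
```python
from h import *
m=env.camera_model("top")
p=lambda x,y:((x+.5)/3.8-.5+205,(y+.5)/3.6-.5+125)
c=[ray(m,p(*q),.012)[:2] for q in [(104,29),(748,101),(696,570),(39,492)]]
c=np.array(c);print(c, [np.linalg.norm(c[i]-c[(i+1)%4]) for i in range(4)])
e=(c[1]-c[0])+(c[2]-c[3]);yaw1=np.arctan2(e[1],e[0])+np.pi/2
e=(c[0]-c[3])+(c[1]-c[2]);print("yaw",yaw1,np.arctan2(e[1],e[0]))
piv=ray(m,p(449,396),.130);print("dial",piv)
piv2=ray(m,p(210,405),.112);print("lever post",piv2)
d=piv2-piv; print("yaw from posts",np.arctan2(d[1],d[0])-np.arctan2(140,-20),np.linalg.norm(d[:2]))
for n,q,z in [("hubtop",(283,198),.052),("hubflange",(283,205),.026),("pad hub",(288,205),.013),("padring",(469,160),.013),("padblk",(636,245),.013),("ring",(472,150),.052),("blk",(641,238),.052),("knob",(65,399),.11),("styl",(725,353),.11),("master",(174,101),.042)]:
    r=ray(m,p(*q),z); print(n,r, np.linalg.norm((r-piv)[:2]),np.arctan2((r-piv)[1],(r-piv)[0]))
```

```text
[[ 0.8194  0.2187]
 [ 0.7615 -0.1846]
 [ 0.4545 -0.1403]
 [ 0.5137  0.2633]] [np.float64(0.40748440340129666), np.float64(0.3101459646679879), np.float64(0.4079318248815021), np.float64(0.3089137715001168)]
yaw -0.14417755241711294 -0.1440646699796136
dial [0.5673 0.0161 0.13  ]
lever post [0.5655 0.1516 0.112 ]
yaw from posts -0.128046635251593 0.1354536069713298
hubtop [0.6982 0.1078 0.052 ] 0.1598174662763516 0.6111865485903778
hubflange [0.6971 0.1082 0.026 ] 0.15909346155750248 0.6174321919078924
pad hub [0.6987 0.1053 0.013 ] 0.15871126435801294 0.5963186246472513
padring [ 0.726  -0.0086  0.013 ] 0.16055588107225643 -0.15467813258932012
padblk [ 0.6672 -0.1109  0.013 ] 0.16158740523914475 -0.9047311844998903
ring [ 0.7265 -0.0075  0.052 ] 0.16095088769918153 -0.14722527971537624
blk [ 0.6675 -0.1078  0.052 ] 0.15940361784450804 -0.8909517093619762
knob [0.571  0.2347 0.11  ] 0.21858872418427733 1.5541077070627185
styl [ 0.5903 -0.1439  0.11  ] 0.1616705136652463 -1.4280466972559287
master [0.7644 0.1735 0.042 ] 0.2521436854246723 0.6738431943033902
```

Request:
{"op": "apply_moves", "data": {
  "series": [
    [[-5,0,0,0,0,0,0],[-5,0,0,0,0,0,0],[0,-2.5,-3.3,0,0,0,0],[0,-2.5,-3.3,0,0,0,0],[0,-2.5,-3.3,0,0,0,0],[0,-2.5,-3.3,0,0,0,0],[0,-2.5,-3.3,0,0,0,0],[0,-2.5,-3.3,0,0,0,0]]
  ]
}}

```text
t: 0.95
ee_pos: [0.3732, -0.386, 0.3085]
eef_rot: [[-0.0, 0.379, -0.925], [0.0, -0.925, -0.379], [-1.0, -0.0, 0.0]]
contact_force: [0.2, 0.0, 0.2]
opening: -0.0
```

Request:
{"op": "apply_moves", "data": {
  "series": [
    [[0,-2.5,-3.3,0,0,0,0],[0,-2.5,-3.3,0,0,0,0],[0,-2.5,-3.3,0,0,0,0],[0,-2.5,-3.3,0,0,0,0],[0,-2.5,-3.3,0,0,0,0],[0,-2.5,-3.3,0,0,0,0],[0,-2.5,-3.3,0,0,0,0],[0,-2.5,-3.3,0,0,0,0]]
  ]
}}

```text
t: 1.75
ee_pos: [0.5417, -0.101, 0.3085]
eef_rot: [[-0.0, 0.379, -0.925], [-0.0, -0.925, -0.379], [-1.0, -0.0, 0.0]]
contact_force: [0.4, -0.4, 0.0]
opening: 0.0001
```

Request:
{"op": "apply_moves", "data": {
  "series": [
    [[0,0,0,-0.147,0,0,0],[0,0,0,-0.147,0,0,0],[0,0,0,-0.147,0,0,0],[0,0,0,-0.147,0,0,0],[0,0,0,-0.147,0,0,0],[0,0,0,-0.147,0,0,0],[0,0,0,-0.147,0,0,0],[0,0,0,-0.147,0,0,0]]
  ]
}}

```text
t: 2.55
ee_pos: [0.5411, -0.1025, 0.3083]
eef_rot: [[-0.001, 1.0, -0.0], [0.0, -0.0, -1.0], [-1.0, -0.001, -0.0]]
contact_force: [-0.2, 0.7, 0.7]
opening: -0.0001
```

Request:
{"op": "apply_moves", "data": {
  "series": [
    [[0,0,0,-0.147,0,0,0],[0,0,0,0,0,0,0],[0,0,0,0,0,0,0],[0,0,0,0,0,0,0],[0,0,0,0,0,0,0],[0,0,0,0,0,0,0],[0,0,0,0,0,0,0],[0,0,0,0,0,0,0]]
  ]
}}

```text
t: 3.35
ee_pos: [0.5412, -0.1024, 0.3086]
eef_rot: [[0.0, 0.99, 0.14], [0.0, 0.14, -0.99], [-1.0, 0.0, -0.0]]
contact_force: [-0.0, -0.1, -0.2]
opening: 0.0003
```

```bash
cat >> h.py <<'E'
def delta(P):
    s=env.state();R=s['eef_rot'];d=R.T@(np.array(P)-s['ee_pos'])*100
    print("t",s['t'],"ee",s['ee_pos'],"F",s['contact_force'],"delta cm",d,"zang",np.arctan2(R[1,2],R[0,2]),"open",s['opening'],"q",s['joint_positions'])
E
python3 - <<'E'
from h import *
delta([.538,-.100,.092])
print(env.state()['eef_rot'])
cv2.imwrite("pics/w1.png",env.get_image("wrist"))
E
```

```text
t 3.35 ee [ 0.5412 -0.1024  0.3086] F [-0.0061 -0.0702 -0.1622] delta cm [21.6637 -0.2877 -0.2864] zang -1.4301888463905956 open 0.00029019990470920327 q [ 0.5476  0.129  -0.4892  1.5253  0.0606  1.5024  0.1984]
[[ 0.      0.9901  0.1401]
 [ 0.0001  0.1401 -0.9901]
 [-1.      0.     -0.0001]]
```

View pics/w1.png

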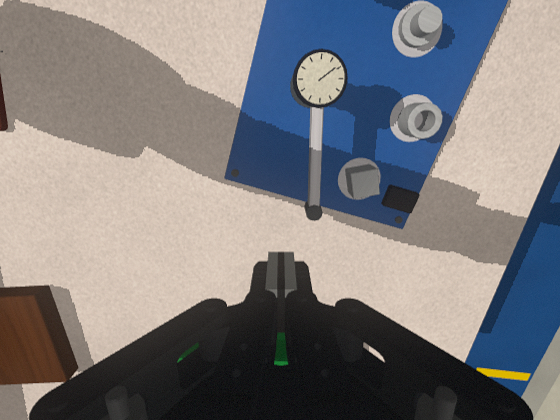

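Run:
```python
from h import *
m=env.camera_model("wrist")
for n,q,z in [("dial",(320,77),.132),("holder",(314,212),.112),("hubtop",(428,22),.052),("ringtop",(424,118),.052)]:
    print(n,ray(m,q,z))
```

```text
dial [0.5674 0.016  0.132 ]
holder [ 0.5912 -0.1414  0.112 ]
hubtop [0.6974 0.105  0.052 ]
ringtop [ 0.726  -0.0064  0.052 ]
```

Request:
{"op": "apply_moves", "data": {
  "series": [
    [[4,-0.3,-0.3,0,0,0,0],[4,0,0,0,0,0,0],[4,0,0,0,0,0,0],[4,0,0,0,0,0,0],[3,0,0,0,0,0,0],[1.9,0,0,0,0,0,0],[0.8,0,0,0,0,0,0],[0,0,0,0,0,0,0]]
  ]
}}

```text
t: 4.2
ee_pos: [0.5374, -0.0998, 0.091]
eef_rot: [[-0.001, 0.99, 0.14], [0.001, 0.14, -0.99], [-1.0, -0.001, -0.001]]
contact_force: [0.1, 0.4, -0.7]
opening: -0.0003
```

Run:
```python
from h import *
delta([.562,-.097,.092])
cv2.imwrite("pics/w2.png",env.get_image("wrist"))
cv2.imwrite("pics/s2.png",cv2.resize(env.get_image("scene")[120:300,105:385],None,fx=2.8,fy=2.8))
```

```text
t 4.2 ee [ 0.5374 -0.0998  0.091 ] F [ 0.0882  0.4448 -0.68  ] delta cm [-0.1079  2.4784  0.0664] zang -1.4298702283396718 open -0.00029532093279703613 q [ 0.5285  0.2603 -0.486   1.8373  0.1364  1.0784  0.1324]
```

View pics/w2.png

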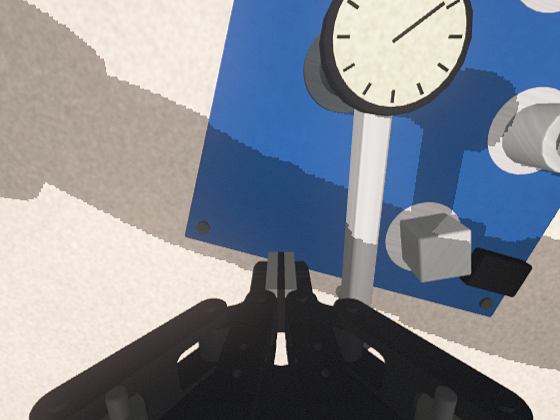

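View pics/s2.png

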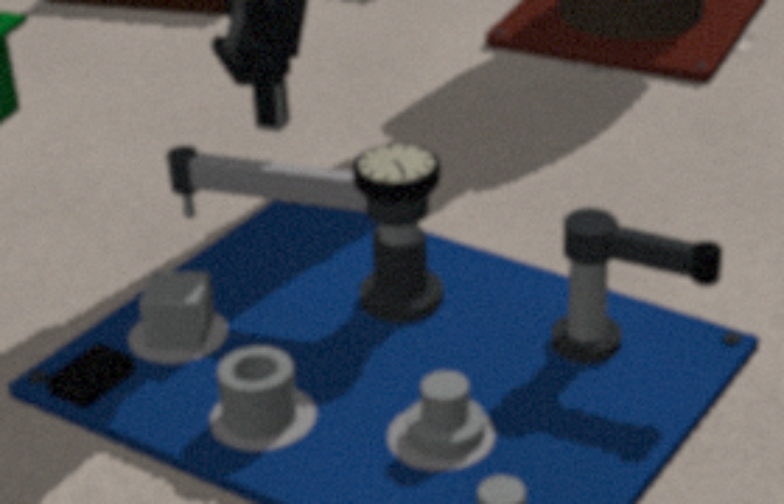

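Request:
{"op": "apply_moves", "data": {
  "series": [
    [[0.3,0.8,0,0,0,0,0],[0,0.8,0,0,0,0,0],[0,0.8,0,0,0,0,0],[0,1.1,0.16,-0.1,0,0,0],[0,1.1,0.16,-0.1,0,0,0],[0,1.1,0.16,-0.1,0,0,0],[0,1.1,0.16,-0.1,0,0,0],[0,0,0,0,0,0,0]]
  ]
}}

```text
t: 5.1
ee_pos: [0.6069, -0.0892, 0.0887]
eef_rot: [[0.001, 0.856, 0.517], [0.001, 0.517, -0.856], [-1.0, 0.001, -0.0]]
contact_force: [0.0, 0.1, -0.3]
opening: -0.0004
```

Run:
```python
from h import *
delta([.567,.016,.092])
cv2.imwrite("pics/w3.png",env.get_image("wrist"))
cv2.imwrite("pics/t3.png",cv2.resize(env.get_image("top")[125:290,205:415],None,fx=3.6,fy=3.6))
```

```text
t 5.1 ee [ 0.6069 -0.0892  0.0887] F [ 0.0037  0.137  -0.2779] delta cm [ -0.322    2.0219 -11.0691] zang -1.027428389008045 open -0.0003810064111648989 q [ 0.5059  0.4021 -0.539   1.6762  0.2233  1.1244  0.4486]
```

View pics/w3.png

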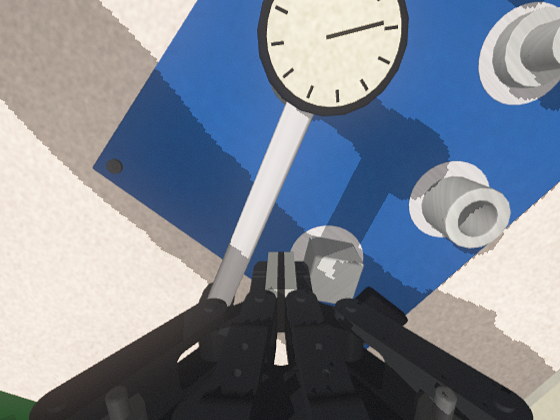

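View pics/t3.png

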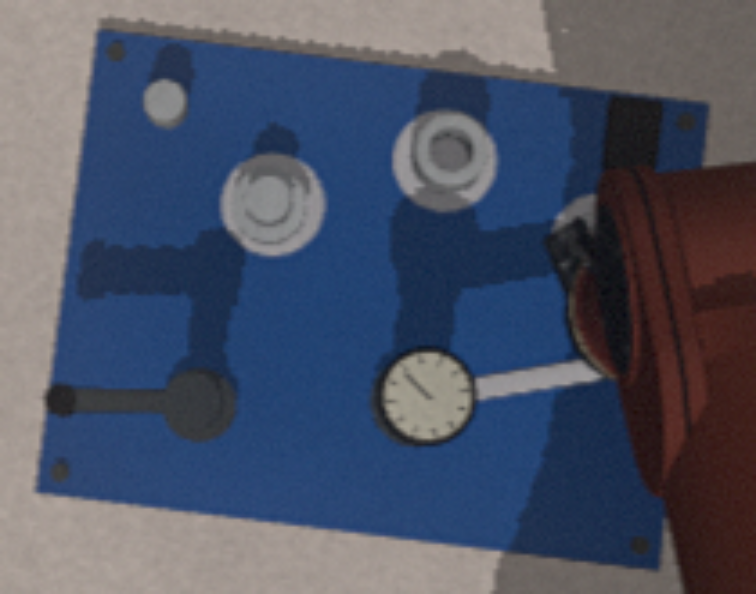

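Run:
```python
from h import *
s=env.state(); R=s['eef_rot'];p=s['ee_pos']
m=env.camera_model("wrist")
for dx in (0,-.02,-.04):
  for dy in (-.0145,0,.0145):
    print(dx,dy,proj(m,p+R@[dx,dy,0]), proj(m,p+R@[dx,dy,-.011]))
for n,P in [("barmid",(.583,-.094,.11)),("bar60",(.567+.0084,.016-.0594,.11)),("dial",(.5674,.016,.13))]: print(n,proj(m,P))
a=ray(m,(300,105),.11);b=ray(m,(237,240),.11);print(a,b,np.arctan2(*(b-a)[[1,0]]))
im=env.get_image("scene")
cv2.imwrite("pics/s3.png",cv2.resize(im[120:300,105:385],None,fx=2.8,fy=2.8,interpolation=cv2.INTER_CUBIC))
```

```text
0 -0.0145 [[255.4634 248.7693]] [[254.9677 232.3757]]
0 0 [[278.9468 248.7633]] [[278.9111 232.3699]]
0 0.0145 [[302.4294 248.7573]] [[302.8538 232.364 ]]
-0.02 -0.0145 [[252.5615 265.1485]] [[251.9437 247.1754]]
-0.02 0 [[278.7619 265.1415]] [[278.718  247.1686]]
-0.02 0.0145 [[304.9614 265.1346]] [[305.4915 247.1619]]
-0.04 -0.0145 [[248.9003 285.8138]] [[248.1086 265.9441]]
-0.04 0 [[278.5287 285.8055]] [[278.4732 265.9361]]
-0.04 0.0145 [[308.156  285.7973]] [[308.8365 265.928 ]]
barmid [[239.1518 253.4943]]
bar60 [[274.5225 166.5799]]
dial [[336.9582  27.5543]]
[ 0.571  -0.0129  0.11  ] [ 0.5782 -0.0875  0.11  ] -1.4741846436994948
```

View pics/s3.png

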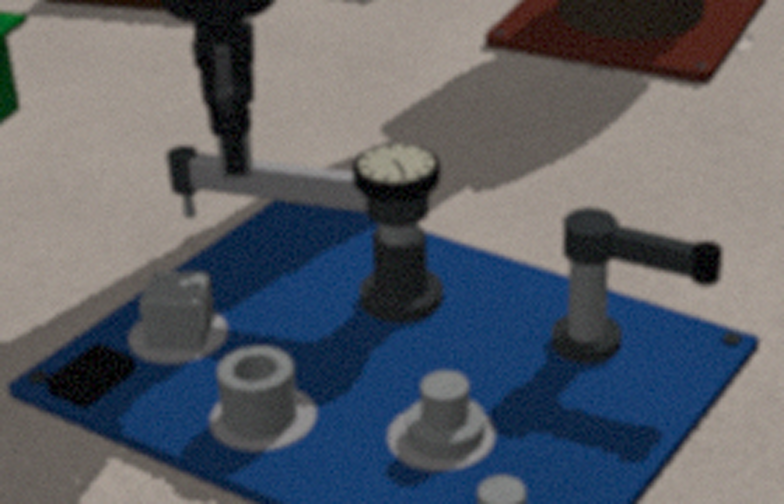

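Run:
```python
from h import *
s=env.state(); R=s['eef_rot'];p=s['ee_pos']
m=env.camera_model("scene")
g=lambda P:(proj(m,P)-[105,120])*2.8
for dx in (0,-.02,-.04): print(dx,g(p+R@[dx,0,0]))
for r in (60,110):
  for z in (.086,.11): print(r,z,g([.5674+r/1e3*.14,.016-r/1e3*.99,z]))
im=cv2.imread("pics/s3.png")[100:240,150:450]
cv2.imwrite("pics/s3c.png",cv2.resize(im,None,fx=2.6,fy=2.6,interpolation=cv2.INTER_CUBIC))
im=cv2.imread("pics/w3.png")[200:340,180:380]
cv2.imwrite("pics/w3c.png",cv2.resize(im,None,fx=4,fy=4,interpolation=cv2.INTER_CUBIC))
```

```text
0 [[239.3619 203.432 ]]
-0.02 [[236.7847 178.4097]]
-0.04 [[234.1558 152.8853]]
60 0.086 [[318.6169 199.9365]]
60 0.11 [[316.4918 170.0502]]
110 0.086 [[252.4387 191.2939]]
110 0.11 [[249.5599 161.6129]]
```

View pics/s3c.png

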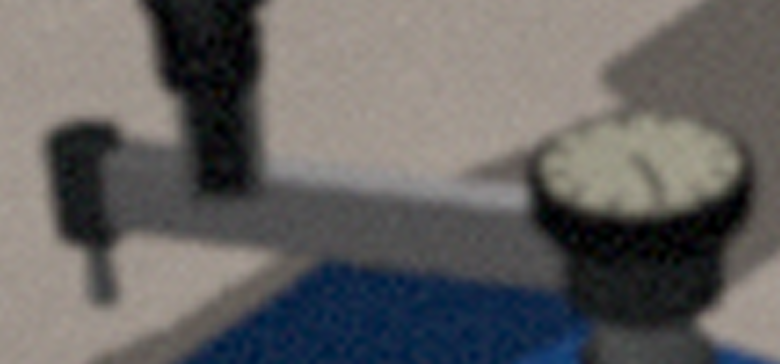

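View pics/w3c.png

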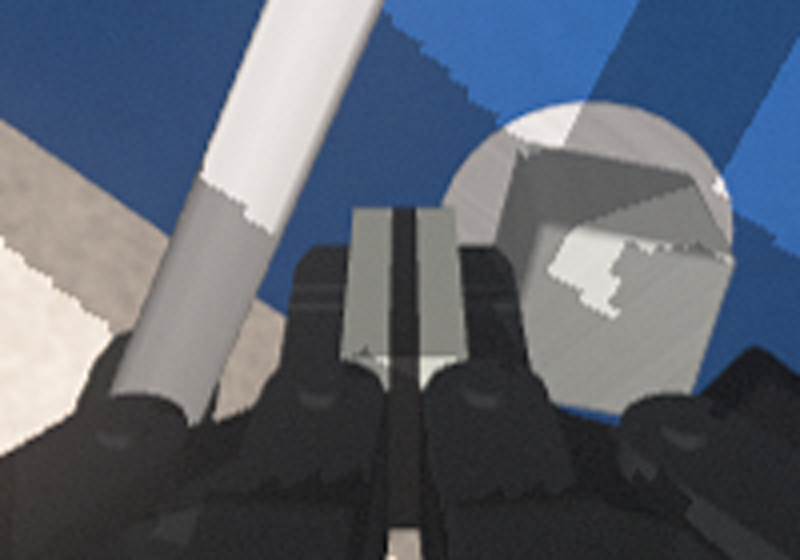

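Request:
{"op": "apply_moves", "data": {
  "series": [
    [[-1.5,0,0,0,0,0,0],[-1.5,0,0,0,0,0,0],[0,-3.3,-1.3,0,0,0,0],[0,-3.3,-1.4,0,0,0,0],[0,0,0,0.134,0,0,0],[0,0,0,0.134,0,0,0],[0,0,0,0.134,0,0,0],[0,0,0,0,0,0,0]]
  ]
}}

```text
t: 6.05
ee_pos: [0.5354, -0.1011, 0.1204]
eef_rot: [[0.002, 0.991, 0.136], [-0.001, 0.136, -0.991], [-1.0, 0.002, 0.001]]
contact_force: [-0.5, 0.0, 0.2]
opening: 0.0004
```

Request:
{"op": "apply_moves", "data": {
  "series": [
    [[1.5,0,0,0,0,0,0],[1.5,0,0,0,0,0,0],[0.8,0,0,0,0,0,0],[0.7,0,0,0,0,0,0],[0.5,0,0,0,0,0,0],[0,0,0,0,0,0,0],[0,0,0,0,0,0,0],[0,0,0,0,0,0,0]]
  ]
}}

```text
t: 6.85
ee_pos: [0.5352, -0.1009, 0.0691]
eef_rot: [[0.001, 0.99, 0.139], [-0.0, 0.139, -0.99], [-1.0, 0.001, 0.0]]
contact_force: [0.1, 0.1, -0.8]
opening: -0.0002
```

Run:
```python
from h import *
delta([.562,-.097,.068])
cv2.imwrite("pics/w4.png",env.get_image("wrist"))
cv2.imwrite("pics/s4.png",cv2.resize(env.get_image("scene")[120:300,105:385],None,fx=2.8,fy=2.8))
```

```text
t 6.85 ee [ 0.5352 -0.1009  0.0691] F [ 0.0544  0.0882 -0.7858] delta cm [ 0.1085  2.7064 -0.0191] zang -1.4316490939146136 open -0.00021951569928762042 q [ 0.544   0.2828 -0.503   1.8635  0.1573  1.0335  0.1162]
```

View pics/s4.png

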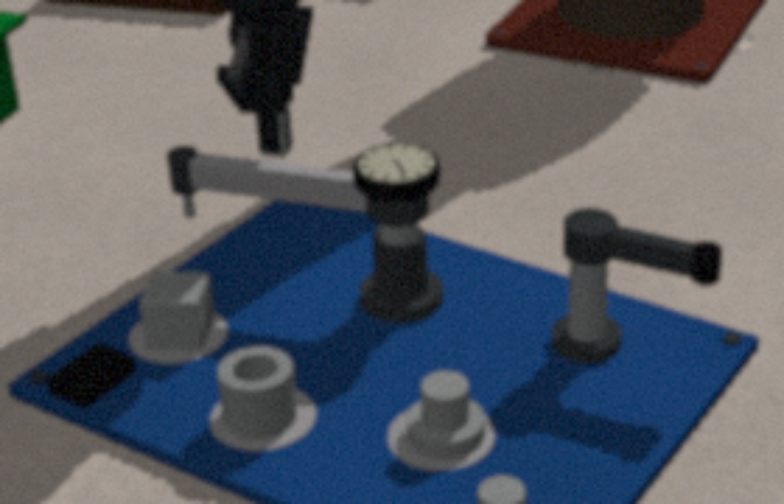

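View pics/w4.png

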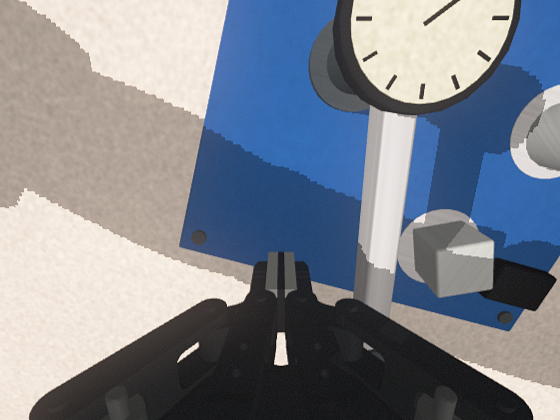

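Run:
```python
from h import *
m=env.camera_model("scene")
for z in (.07,.08,.09,.1): print(z,(proj(m,[.5352,-.1009,z])-[105,120])*2.8)
```

```text
0.07 [[277.3402 178.8193]]
0.08 [[276.3154 167.0038]]
0.09 [[275.2811 155.0781]]
0.1 [[274.2371 143.0407]]
```

Request:
{"op": "apply_moves", "data": {
  "series": [
    [[0.4,0.8,0,0,0,0,0],[0,0.8,0,0,0,0,0],[0,0.6,0,0,0,0,0],[0,0.6,0,0,0,0,0],[0,1.1,0.16,-0.1,0,0,0],[0,1.1,0.16,-0.1,0,0,0],[0,0,0,0,0,0,0],[0,0,0,0,0,0,0]]
  ]
}}

```text
t: 7.75
ee_pos: [0.5848, -0.0959, 0.0644]
eef_rot: [[-0.0, 0.944, 0.33], [0.0, 0.33, -0.944], [-1.0, -0.0, -0.001]]
contact_force: [-0.2, 0.5, -0.9]
opening: 0.0001
```

Run:
```python
from h import *
delta([.5674,.016,.065])
cv2.imwrite("pics/w5.png",env.get_image("wrist"))
```

```text
t 7.75 ee [ 0.5848 -0.0959  0.0644] F [-0.2059  0.5448 -0.884 ] delta cm [ -0.0541   2.0516 -11.1402] zang -1.2346193444234443 open 8.377402154283414e-05 q [ 0.5184  0.386  -0.5241  1.7496  0.2167  1.064   0.2565]
```

View pics/w5.png

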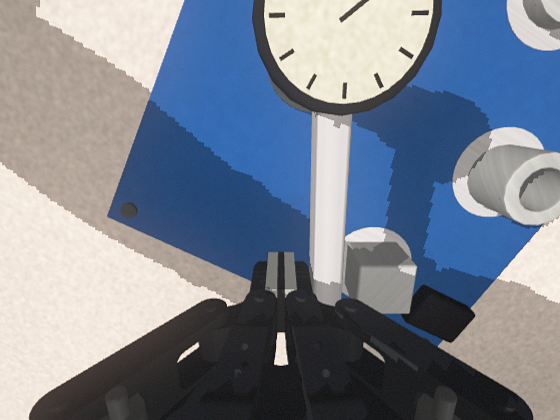

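Request:
{"op": "apply_moves", "data": {
  "series": [
    [[0,1.11,0.16,-0.1,0,0,0],[0,1.11,0.16,-0.1,0,0,0],[0,1.11,0.16,-0.1,0,0,0],[0,1.11,0.16,-0.1,0,0,0],[0,1.11,0.16,-0.1,0,0,0],[0,1.11,0.16,-0.1,0,0,0],[0,1.11,0.16,-0.1,0,0,0],[0,1.11,0.16,-0.1,0,0,0]]
  ]
}}

```text
t: 8.6
ee_pos: [0.6588, -0.0515, 0.0644]
eef_rot: [[-0.001, 0.418, 0.909], [-0.001, 0.909, -0.418], [-1.0, -0.002, -0.001]]
contact_force: [-2.2, -1.1, 0.5]
opening: 0.0001
```

Run:
```python
from h import *
delta([.5674,.016,.065])
cv2.imwrite("pics/w6.png",env.get_image("wrist"))
```

```text
t 8.6 ee [ 0.6588 -0.0515  0.0644] F [-2.2268 -1.1203  0.5142] delta cm [ -0.0517   2.3162 -11.1286] zang -0.43085013102850606 open 0.00013286940811035988 q [ 0.4936  0.5491 -0.6569  1.5661  0.3578  1.1508  0.8999]
```

View pics/w6.png

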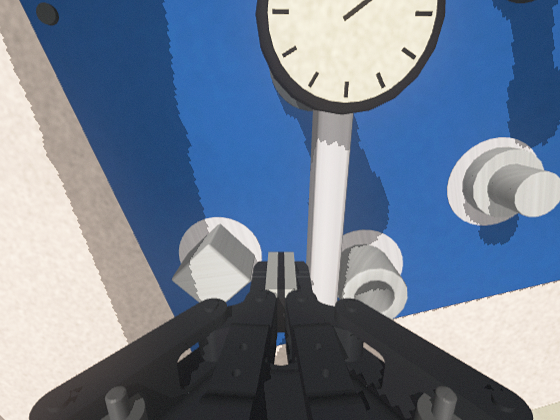

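Request:
{"op": "apply_moves", "data": {
  "series": [
    [[0,1.11,0.16,-0.1,0,0,0],[0,1.11,0.16,-0.1,0,0,0],[0,1.11,0.16,-0.1,0,0,0],[0,1.11,0.16,-0.1,0,0,0],[0,1.11,0.16,-0.1,0,0,0],[0,1.11,0.16,-0.1,0,0,0],[0,1.11,0.16,-0.1,0,0,0],[0,0.56,0.1,-0.05,0,0,0]]
  ]
}}

```text
t: 9.45
ee_pos: [0.6793, 0.0289, 0.0645]
eef_rot: [[-0.0, -0.313, 0.95], [-0.001, 0.95, 0.313], [-1.0, -0.001, -0.001]]
contact_force: [0.5, -2.9, -0.6]
opening: 0.0001
```

Run:
```python
from h import *
delta([.5674,.016,.065])
cv2.imwrite("pics/w7.png",env.get_image("wrist"))
cv2.imwrite("pics/s7.png",cv2.resize(env.get_image("scene")[120:300,105:385],None,fx=2.8,fy=2.8))
cv2.imwrite("pics/t7.png",cv2.resize(env.get_image("top")[125:290,205:415],None,fx=3.6,fy=3.6))
```

```text
t 9.45 ee [0.6793 0.0289 0.0645] F [ 0.5486 -2.9159 -0.6025] delta cm [ -0.0431   2.2787 -11.0271] zang 0.3183661596148774 open 5.70898131770742e-05 q [ 0.4543  0.633  -0.8051  1.5092  0.4754  1.2038  1.4626]
```

View pics/w7.png

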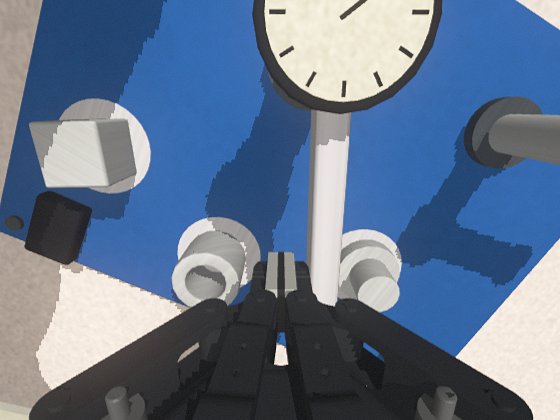

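View pics/s7.png

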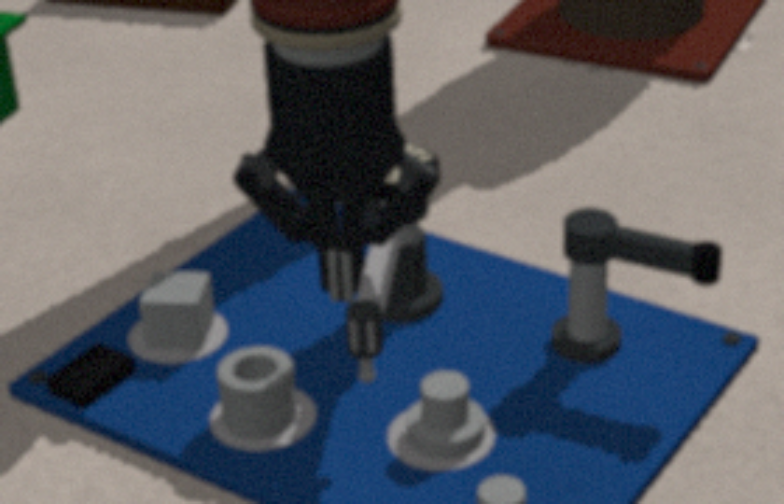

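View pics/t7.png

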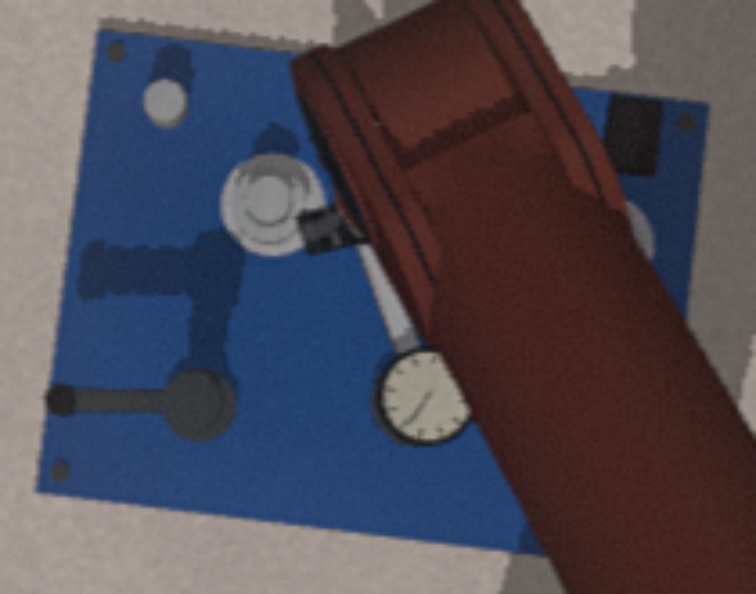

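Run:
```python
from h import *
m=env.camera_model("scene")
r=ray(m,(368/2.8+105,380/2.8+120),.058);d=r-[.5674,.016,0];print(r,np.hypot(*d[:2]),np.arctan2(d[1],d[0]))
r=ray(m,(363/2.8+105,297/2.8+120),.112);d=r-[.5674,.016,0];print(r,np.hypot(*d[:2]),np.arctan2(d[1],d[0]))
r=ray(m,(446/2.8+105,382/2.8+120),.052);d=r-[.5674,.016,0];print("hub",r,np.hypot(*d[:2]),np.arctan2(d[1],d[0]))
m=env.camera_model("wrist")
a=ray(m,(333,115),.11);b=ray(m,(326,290),.11);print(a,b,np.arctan2(*(b-a)[[1,0]]),np.arctan2(*(b-[.5674,.016,0])[[1,0]]))
print("hub",ray(m,(379,290),.052))
```

```text
[0.7194 0.0658 0.058 ] 0.15993983384235538 0.31671918627995477
[0.7096 0.0602 0.112 ] 0.14892760602001964 0.30164704981643453
hub [0.6955 0.1078 0.052 ] 0.1575999896996914 0.6214356793666903
[0.5984 0.0246 0.11  ] [0.6729 0.0501 0.11  ] 0.3293491975317208 0.3126624250414803
hub [0.6958 0.1075 0.052 ]
```

Request:
{"op": "apply_moves", "data": {
  "series": [
    [[0,0.66,0.1,-0.06,0,0,0],[0,0.66,0.1,-0.06,0,0,0],[0,0.66,0.1,-0.06,0,0,0],[0,0.44,0.07,-0.04,0,0,0],[0,0.33,0.05,-0.03,0,0,0],[0,0,0,0,0,0,0],[0,0,0,0,0,0,0],[0,0,0,0,0,0,0]]
  ]
}}

```text
t: 10.4
ee_pos: [0.6725, 0.0558, 0.0647]
eef_rot: [[-0.0, -0.537, 0.843], [0.0, 0.843, 0.537], [-1.0, 0.0, -0.0]]
contact_force: [-0.1, -0.1, 0.8]
opening: -0.0005
```

Run:
```python
from h import *
delta([.5674,.016,.065])
cv2.imwrite("pics/w8.png",env.get_image("wrist"))
cv2.imwrite("pics/s8.png",cv2.resize(env.get_image("scene")[195:295,185:325],None,fx=5.6,fy=5.6,interpolation=cv2.INTER_CUBIC))
```

```text
t 10.4 ee [0.6725 0.0558 0.0647] F [-0.1038 -0.0501  0.7899] delta cm [ -0.0335   2.287  -10.9991] zang 0.5670985930930657 open -0.00048448541390547255 q [ 0.4525  0.6436 -0.86    1.5218  0.507   1.2113  1.6487]
```

View pics/w8.png

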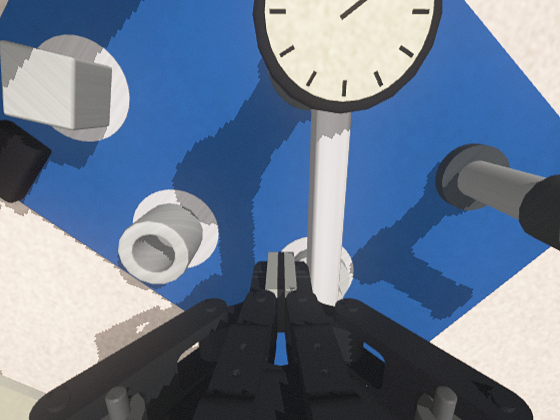

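View pics/s8.png

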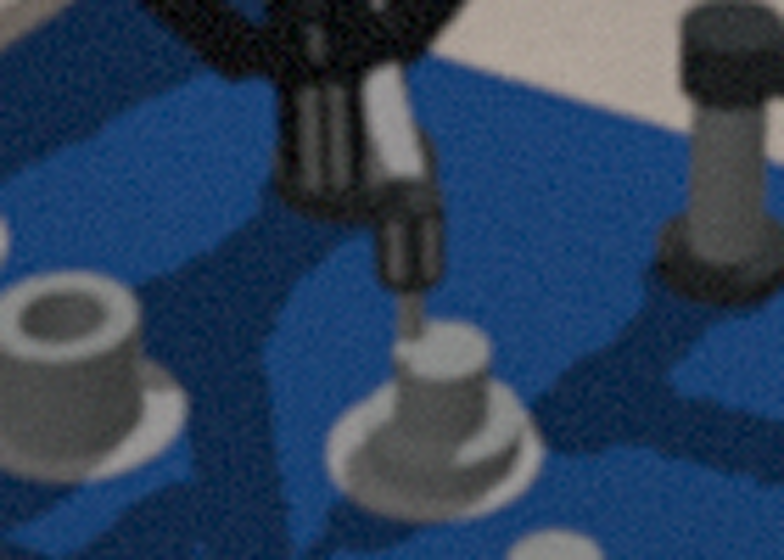

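Request:
{"op": "apply_moves", "data": {
  "series": [
    [[0,0.33,0.05,-0.03,0,0,0],[0,0.22,0.03,-0.02,0,0,0],[0,0.15,0.02,-0.013,0,0,0],[0,0,0,0,0,0,0],[0,0,0,0,0,0,0],[0,0,0,0,0,0,0],[0,0,0,0,0,0,0],[0,0,0,0,0,0,0]]
  ]
}}

```text
t: 11.3
ee_pos: [0.6693, 0.0623, 0.0646]
eef_rot: [[-0.0, -0.59, 0.807], [0.0, 0.807, 0.59], [-1.0, 0.0, -0.0]]
contact_force: [0.4, -0.2, -0.6]
opening: 0.0003
```

Run:
```python
from h import *
delta([.5674,.016,.065])
cv2.imwrite("pics/w9.png",env.get_image("wrist"))
cv2.imwrite("pics/s9.png",cv2.resize(env.get_image("scene")[195:295,185:325],None,fx=5.6,fy=5.6,interpolation=cv2.INTER_CUBIC))
```

```text
t 11.3 ee [0.6693 0.0623 0.0646] F [ 0.4039 -0.1548 -0.5717] delta cm [ -0.0404   2.278  -10.9555] zang 0.6312438384482755 open 0.00030138581797224066 q [ 0.4536  0.6447 -0.8747  1.5285  0.5147  1.2123  1.6965]
```

View pics/s9.png

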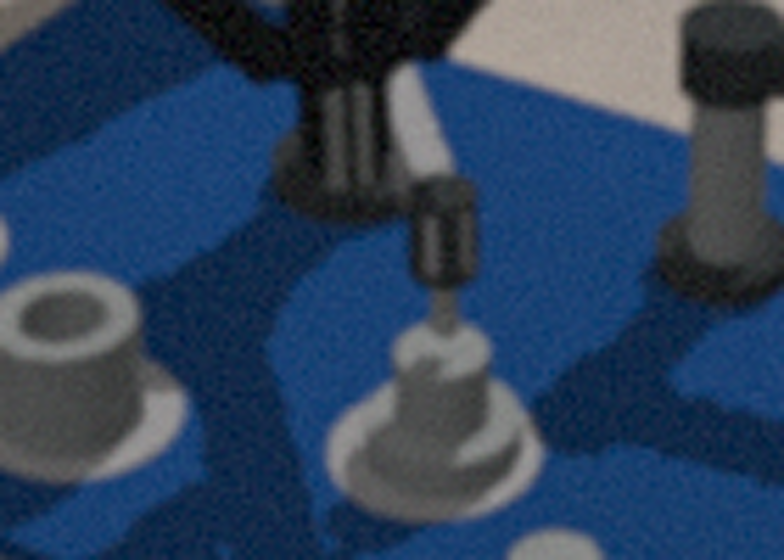

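Request:
{"op": "apply_moves", "data": {
  "series": [
    [[0,-1,0,0,0,0,0],[0,-2,0,0,0,0,0],[-3,0,0,0,0,0,0],[-5,0,0,0,0,0,0],[-5,0,0,0,0,0,0],[0,0,0,0,0,0,0],[0,3,-0.4,0,0,0,0],[0,4,-0.5,0,0,0,0]]
  ]
}}

```text
t: 12.2
ee_pos: [0.6402, 0.0859, 0.1943]
eef_rot: [[0.001, -0.585, 0.811], [0.0, 0.811, 0.585], [-1.0, -0.0, 0.001]]
contact_force: [0.9, 0.3, -1.0]
opening: -0.0001
```

Request:
{"op": "apply_moves", "data": {
  "series": [
    [[0,4.4,-0.5,0,0,0,0],[0,4.4,-0.5,0,0,0,0],[0,4.4,-0.5,0,0,0,0],[0,4.2,-0.5,0.13,0,0,0],[0,0,0,0.13,0,0,0],[0,0,0,0.13,0,0,0],[0,0,0,0.13,0,0,0],[0,0,0,0.13,0,0,0]]
  ]
}}

```text
t: 13.0
ee_pos: [0.5212, 0.2167, 0.1949]
eef_rot: [[0.001, 0.025, 1.0], [0.0, 1.0, -0.025], [-1.0, 0.0, 0.001]]
contact_force: [0.1, 0.4, -0.2]
opening: -0.0001
```

Run:
```python
from h import *
delta([.518,.217,.072])
cv2.imwrite("pics/w10.png",env.get_image("wrist"))
cv2.imwrite("pics/s10.png",cv2.resize(env.get_image("scene")[120:300,105:385],None,fx=2.8,fy=2.8,interpolation=cv2.INTER_CUBIC))
cv2.imwrite("pics/t10.png",cv2.resize(env.get_image("top")[125:290,205:415],None,fx=3.6,fy=3.6,interpolation=cv2.INTER_CUBIC))
```

```text
t 13.0 ee [0.5212 0.2167 0.1949] F [ 0.1349  0.3823 -0.2229] delta cm [12.2904  0.019  -0.3275] zang -0.02534521469361271 open -5.178914046338268e-05 q [ 0.3175  0.2908 -0.937   1.6601  0.2415  1.3127  0.884 ]
```

View pics/w10.png

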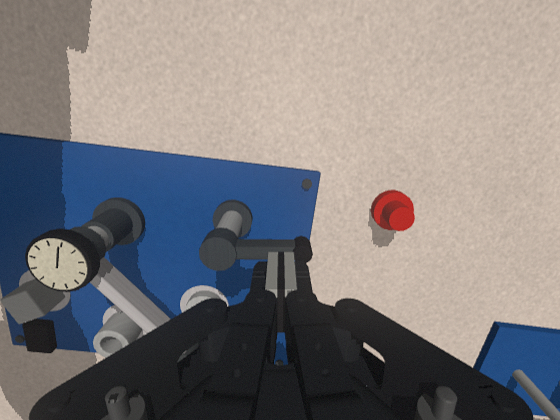

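View pics/t10.png

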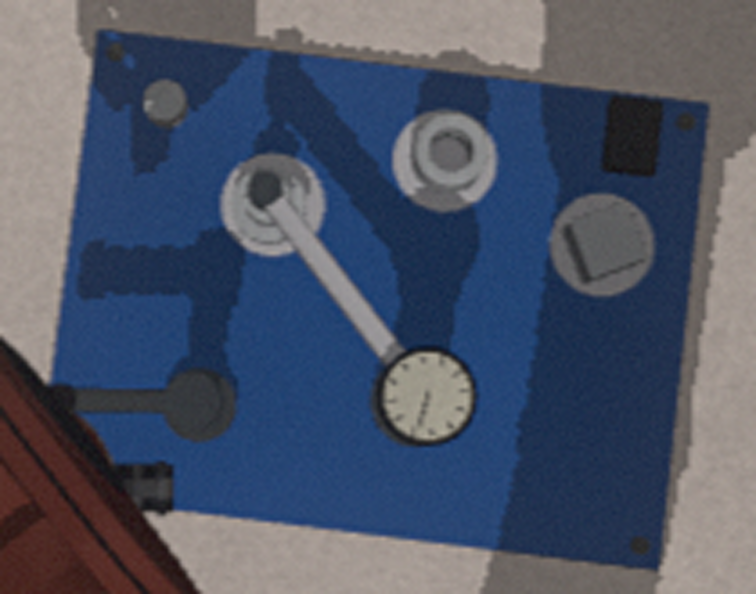

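View pics/s10.png

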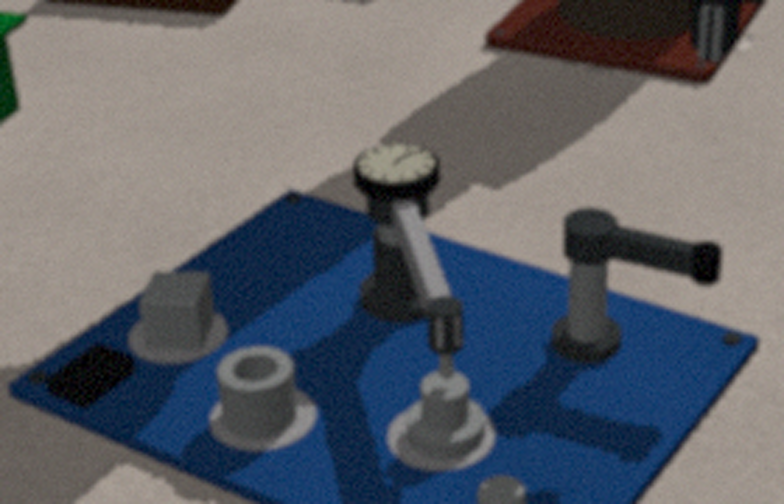

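Run:
```python
from h import *
m=env.camera_model("top")
p=lambda x,y:((x+.5)/3.6-.5+205,(y+.5)/3.6-.5+125)
for n,q,z in [("holder",(266,187),.112),("hub",(269,198.5),.052),("lpiv",(202,402),.112),("lpiv",(199,400),.112),("knob",(61,400),.11)]:print(n,ray(m,p(*q),z))
w=env.camera_model("wrist")
print(ray(w,(218,249),.112),ray(w,(302,249),.11))
```

```text
holder [0.6971 0.1083 0.112 ]
hub [0.6979 0.1073 0.052 ]
lpiv [0.5672 0.1497 0.112 ]
lpiv [0.5685 0.1515 0.112 ]
knob [0.5704 0.235  0.11  ]
[0.563  0.1593 0.112 ] [0.5653 0.2374 0.11  ]
```

Request:
{"op": "apply_moves", "data": {
  "series": [
    [[4,0,-0.3,0,0,0,0],[4,0,0,0,0,0,0],[3,0,0,0,0,0,0],[1.7,0,0,0,0,0,0],[0,0,0.8,0,0,0,0],[0,0,0.8,0,0,0,0],[0,0,0.4,0,0,0,0],[0,0,0,0,0,0,0]]
  ]
}}

```text
t: 13.95
ee_pos: [0.5385, 0.2178, 0.069]
eef_rot: [[0.002, 0.019, 1.0], [0.001, 1.0, -0.019], [-1.0, 0.001, 0.002]]
contact_force: [0.2, -0.8, -0.2]
opening: 0.0002
```

Run:
```python
from h import *
delta([.567,.155,.068])
cv2.imwrite("pics/w11.png",env.get_image("wrist"))
cv2.imwrite("pics/s11.png",cv2.resize(env.get_image("scene")[120:300,105:385],None,fx=2.8,fy=2.8,interpolation=cv2.INTER_CUBIC))
```

```text
t 13.95 ee [0.5385 0.2178 0.069 ] F [ 0.192  -0.7804 -0.2266] delta cm [ 0.1009 -6.2211  2.9671] zang -0.01940534542992327 open 0.0001668882393277318 q [ 0.2443  0.4463 -0.8703  1.7646  0.3785  1.1053  0.8007]
```

View pics/w11.png

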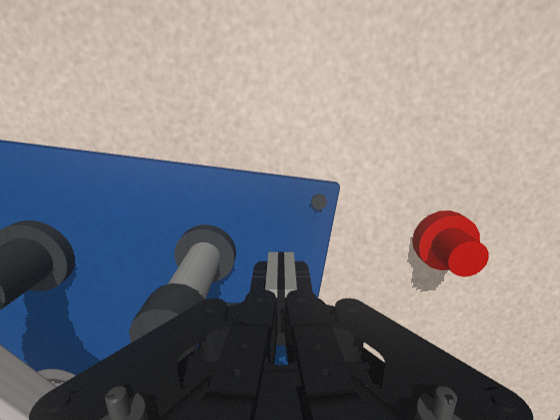

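View pics/s11.png

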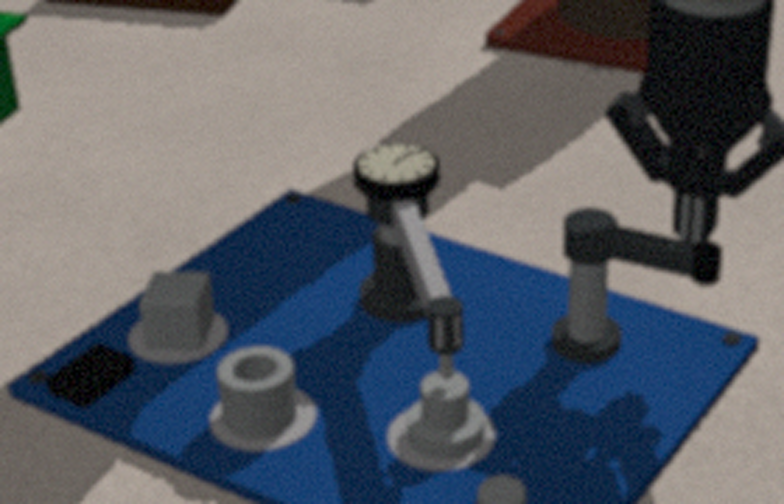

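Request:
{"op": "apply_moves", "data": {
  "series": [
    [[0,0,0.5,0,0,0,0],[0,0,0.4,0,0,0,0],[0,0.14,0.5,0.08,0,0,0],[0,0.14,0.5,0.08,0,0,0],[0,0.14,0.5,0.08,0,0,0],[0,0.14,0.5,0.08,0,0,0],[0,0.14,0.5,0.08,0,0,0],[0,0.14,0.5,0.08,0,0,0]]
  ]
}}

```text
t: 14.85
ee_pos: [0.5767, 0.2198, 0.0677]
eef_rot: [[-0.0, 0.481, 0.877], [0.001, 0.877, -0.481], [-1.0, 0.001, -0.001]]
contact_force: [-0.8, 2.2, -0.3]
opening: -0.0002
```

Run:
```python
from h import *
delta([.567,.155,.068])
cv2.imwrite("pics/w12.png",env.get_image("wrist"))
cv2.imwrite("pics/s12.png",cv2.resize(env.get_image("scene")[120:300,105:385],None,fx=2.8,fy=2.8,interpolation=cv2.INTER_CUBIC))
cv2.imwrite("pics/t12.png",cv2.resize(env.get_image("top")[125:290,205:415],None,fx=3.6,fy=3.6,interpolation=cv2.INTER_CUBIC))
```

```text
t 14.85 ee [0.5767 0.2198 0.0677] F [-0.7695  2.1971 -0.3027] delta cm [-0.0348 -6.1456  2.2671] zang -0.5013342228036738 open -0.00016092399896876062 q [ 0.1466  0.4845 -0.7468  1.6768  0.3578  1.1221  0.369 ]
```

View pics/t12.png

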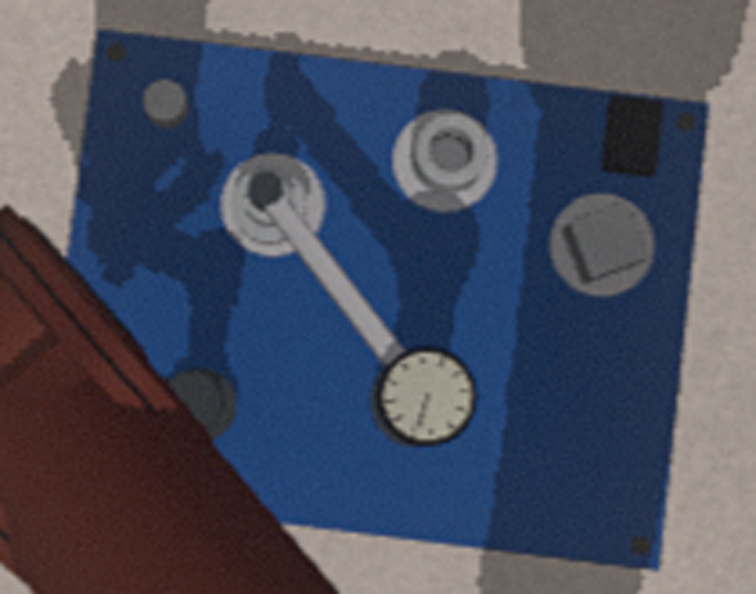

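View pics/s12.png

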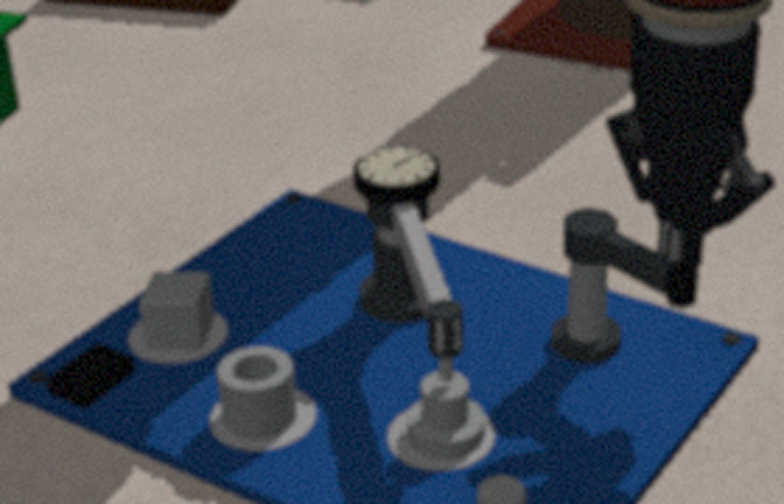

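Request:
{"op": "apply_moves", "data": {
  "series": [
    [[0,0.14,0.5,0.08,0,0,0],[0,0.14,0.5,0.08,0,0,0],[0,0.14,0.5,0.08,0,0,0],[0,0.14,0.5,0.08,0,0,0],[0,0.14,0.5,0.08,0,0,0],[0,0.14,0.5,0.08,0,0,0],[0,0.14,0.5,0.08,0,0,0],[0,0.07,0.25,0.04,0,0,0]]
  ]
}}

```text
t: 15.8
ee_pos: [0.6107, 0.2013, 0.0677]
eef_rot: [[0.0, 0.891, 0.454], [0.001, 0.454, -0.891], [-1.0, 0.001, -0.0]]
contact_force: [0.1, 1.7, -0.5]
opening: -0.0001
```

Run:
```python
from h import *
delta([.567,.155,.068])
cv2.imwrite("pics/w13.png",env.get_image("wrist"))
cv2.imwrite("pics/s13.png",cv2.resize(env.get_image("scene")[120:300,105:385],None,fx=2.8,fy=2.8,interpolation=cv2.INTER_CUBIC))
```

```text
t 15.8 ee [0.6107 0.2013 0.0677] F [ 0.0996  1.711  -0.4585] delta cm [-0.0306 -5.999   2.1417] zang -1.0990682591031817 open -0.00014144291988634882 q [ 0.0778  0.4978 -0.611   1.6147  0.3078  1.1265 -0.1378]
```

View pics/s13.png

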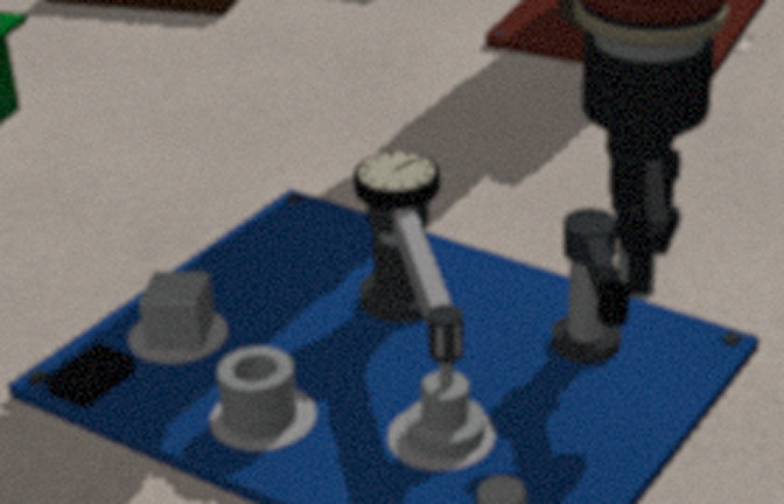

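View pics/w13.png

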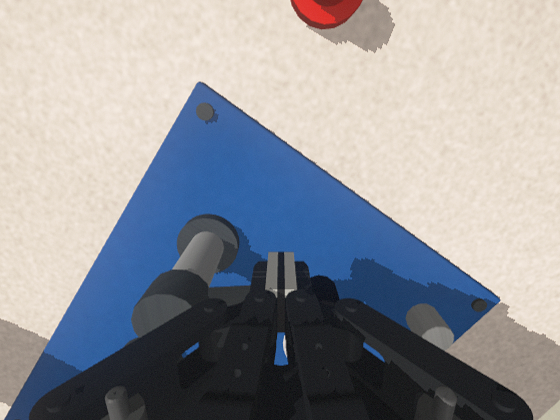

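Request:
{"op": "apply_moves", "data": {
  "series": [
    [[0,0.07,0.25,0.04,0,0,0],[0,0.07,0.25,0.04,0,0,0],[0,0.05,0.18,0.03,0,0,0],[0,0.03,0.12,0.02,0,0,0],[0,0,0,0,0,0,0],[0,0,0,0,0,0,0],[0,0,0,0,0,0,0],[0,0,0,0,0,0,0]]
  ]
}}

```text
t: 16.7
ee_pos: [0.6157, 0.1945, 0.0676]
eef_rot: [[-0.0, 0.942, 0.336], [-0.0, 0.336, -0.942], [-1.0, -0.0, 0.0]]
contact_force: [0.5, 1.3, 0.3]
opening: -0.0002
```

Run:
```python
from h import *
delta([.567,.155,.068])
cv2.imwrite("pics/s14.png",cv2.resize(env.get_image("scene")[170:290,215:355],None,fx=5,fy=5,interpolation=cv2.INTER_CUBIC))
m=env.camera_model("scene")
for q in (1.0,1.1,1.2,1.3):
    th=1.8-q-.145
    P=[.567+.08*np.cos(th),.156+.08*np.sin(th),.11]
    print(q,(proj(m,P)-[215,170])*5)
print((proj(m,[.567,.156,.112])-[215,170])*5)
```

```text
t 16.7 ee [0.6157 0.1945 0.0676] F [0.5071 1.304  0.3419] delta cm [-0.0401 -5.9129  2.0876] zang -1.2284162900950655 open -0.00021104243862596082 q [ 0.068   0.4969 -0.5829  1.6081  0.2951  1.1261 -0.245 ]
1.0 [[577.8821 256.2716]]
1.1 [[555.4906 258.9586]]
1.2 [[532.5142 260.3987]]
1.3 [[509.2309 260.5716]]
[[505.701  137.3896]]
```

View pics/s14.png

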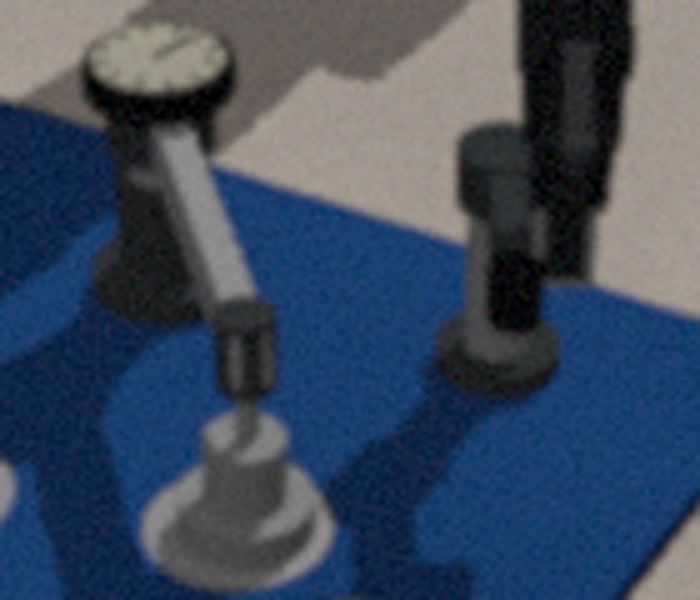

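Request:
{"op": "apply_moves", "data": {
  "series": [
    [[0,0.03,0.15,0.02,0,0,0],[0,0.03,0.15,0.02,0,0,0],[0,0,0.12,0,0,0,0],[0,0,0.1,0,0,0,0],[0,0,0,0,0,0,0],[0,0,0,0,0,0,0],[0,0,0,0,0,0,0],[0,0,0,0,0,0,0]]
  ]
}}

```text
t: 17.55
ee_pos: [0.6171, 0.1928, 0.0677]
eef_rot: [[-0.001, 0.954, 0.299], [0.003, 0.299, -0.954], [-1.0, 0.0, -0.003]]
contact_force: [-2.0, 8.1, -0.7]
opening: 0.0001
```

Request:
{"op": "apply_moves", "data": {
  "series": [
    [[0,0,0,0,0,0,0],[0,0,-1,0,0,0,0],[0,0,-2,0,0,0,0],[0,0,-2,0,0,0,0],[-4,0,0,0,0,0,0],[-5,0,0,0,0,0,0],[-5,0,0,0,0,0,0],[0,0,-5,0,0,0,0]]
  ]
}}

```text
t: 18.35
ee_pos: [0.5953, 0.2794, 0.2153]
eef_rot: [[0.012, 0.959, 0.285], [-0.001, 0.285, -0.959], [-1.0, 0.011, 0.004]]
contact_force: [1.4, 0.0, -0.9]
opening: -0.0001
```

Request:
{"op": "apply_moves", "data": {
  "series": [
    [[0,0,-5,0,0,0,0],[0,4,-2,0,0,0,0],[0,0,0,0,0,0,0],[0,0,0,0,0,0,0],[0,0,0,0,0,0,0],[0,0,0,0,0,0,0],[0,0,0,0,0,0,0],[0,0,0,0,0,0,0]]
  ]
}}

```text
t: 19.15
ee_pos: [0.6058, 0.3635, 0.2083]
eef_rot: [[0.001, 0.955, 0.297], [-0.0, 0.297, -0.955], [-1.0, 0.001, 0.0]]
contact_force: [-0.7, 0.4, 0.1]
opening: 0.0
```

Run:
```python
from h import *
delta([.567,.155,.068])
cv2.imwrite("pics/s15.png",cv2.resize(env.get_image("scene")[170:320,155:355],None,fx=4,fy=4,interpolation=cv2.INTER_CUBIC))
cv2.imwrite("pics/t15.png",cv2.resize(env.get_image("top")[125:290,205:415],None,fx=3.6,fy=3.6,interpolation=cv2.INTER_CUBIC))
```

```text
t 19.15 ee [0.6058 0.3635 0.2083] F [-0.7384  0.4252  0.1142] delta cm [14.027  -9.9003 18.7557] zang -1.2696456049107543 open 1.5599396060763899e-06 q [-0.1905  0.5233 -0.6268  1.2775  0.3011  1.4327 -0.4922]
```

View pics/s15.png

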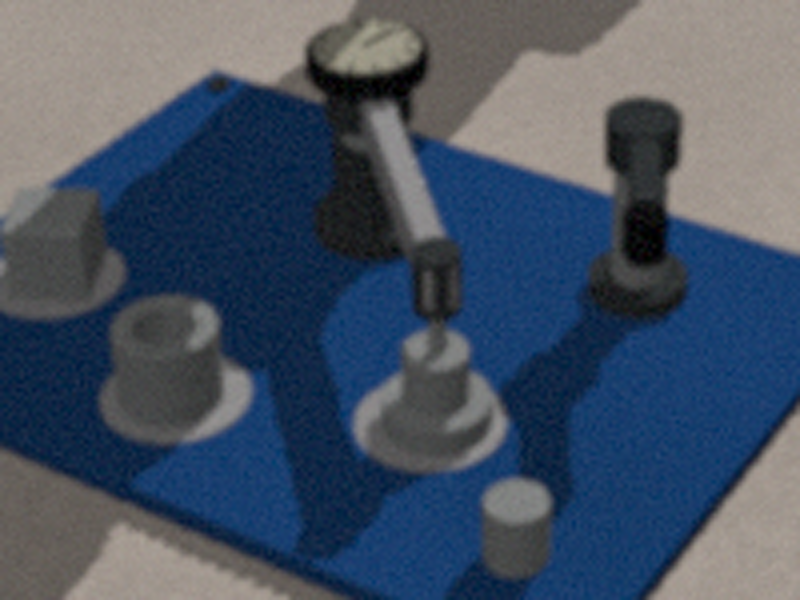

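View pics/t15.png

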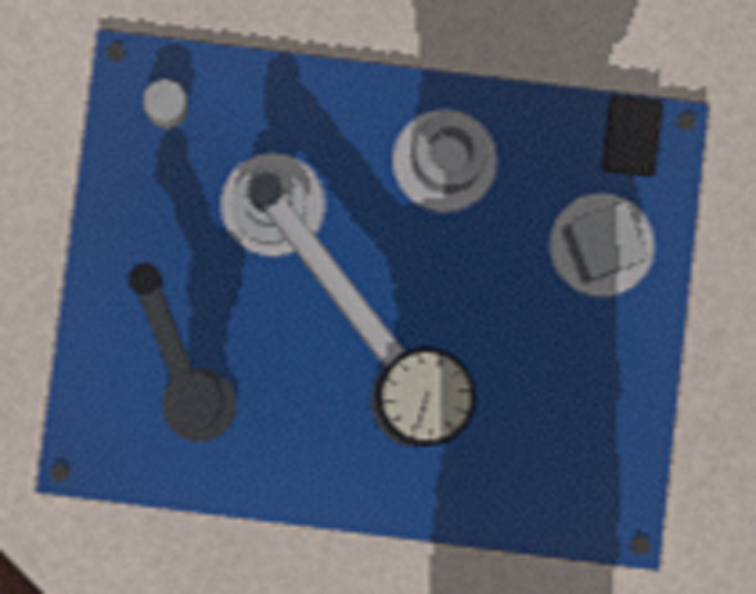

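Run:
```python
from h import *
m=env.camera_model("top")
p=lambda x,y:((x+.5)/3.6-.5+205,(y+.5)/3.6-.5+125)
k=ray(m,p(145,278),.11)
for L in ([.567,.155,.11],[.568,.157,.11],ray(m,p(199,402),.112)):
    d=k-L;print(k,np.hypot(*d[:2]),"q",1.8-.145-np.arctan2(d[1],d[0]))
a=ray(m,p(152,300),.108);b=ray(m,p(181,366),.108);d=a-b;print("edge q",1.8-.145-np.arctan2(d[1],d[0]))
print(ray(m,p(266,188),.105),ray(m,p(269,198.5),.052))
```

```text
[0.6433 0.183  0.11  ] 0.08128289286089051 q 1.3030545171241685
[0.6433 0.183  0.11  ] 0.07966948390112484 q 1.3222937221321243
[0.6433 0.183  0.11  ] 0.08231320059691388 q 1.2619822704845862
edge q 1.2594731211331216
[0.6974 0.1084 0.105 ] [0.6979 0.1073 0.052 ]
```

```bash
python3 -c "
from rig import env
print(env.hand_in())"
```

```text
the job is handed in; nothing more can be done
None
```

I pushed the swing arm round until its stylus stood over the grey stepped hub, in the nest at +0.75 rad. I then turned the lever clockwise to its stop, drew the hand clear and handed the job in at about 19 s.

**First pass missed:** on the first push the fingertips passed just over the bar without moving it. In the pictures they stood about 23 mm higher than the reported TCP. I went back, lowered the hand by that much, and the second push worked.

**Last checks:**
- **Stylus:** in the top view the stylus holder was about 1 mm from the hub's axis. The allowance is 8 mm.
- **Lever:** the picture estimates ran from 1.26 to 1.32 rad against a stop of 1.3. The lever also stopped moving, and the push force rose from about 2 N to 8 N.
- **Workpieces:** all four looked unmoved and upright in the last pictures.
- **Hand:** it was well clear, with no contact force beyond noise.

**Not checked:** I could not measure the stylus's contact force on the hub. It is inferred from the lever being at its stop and from the scene picture, where the tip appears to sit on the boss.

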